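# Mark and fill the third gap of a divider rack

### The job

The wooden rack on the desk has four gaps. With a fingertip, slide the orange pointer along the rack's rail until it stands at the middle of the third gap counted from the red end; then push the green note block across the desk into that same gap, fully home against the back wall. Grasp and lift nothing, keep the block flat on the desk, and leave everything else where it is.

Things in the scene. Friction and masses are not known exactly. Their poses are not given: they have to be found in the camera images.
- rack: fixed wooden rack with no floor, 268 wide (y) x 80 deep (x; open front at -40), origin mid underside, yaw within 0.15 rad. Five dividers 34 high, 4 thick (noses 6) at y = 0, +-66, +-132 leave four open-topped gaps 62 wide. Back wall 44 high, front face at x = +34; the rail on its top reaches z = 52, its end stops 54. All in mm
- red_end: red end plate of the rack, 84x12x52 mm, origin at the centre of its underside, 140 mm from the rack's origin; which of the two ends of the rack it stands at changes
- grey_end: grey end plate of the rack, 84x12x52 mm, origin at the centre of its underside, 140 mm from the rack's origin; which of the two ends of the rack it stands at changes
- gap_a (a point): the fully-home place of the centre of a note block in gap A (leftmost, y = +99 mm in the rack's frame): on the centre line of the gap, 25 mm in front of the back wall's face, 10 mm above the desk; axes as the rack's
- gap_b (a point): the fully-home place of the centre of a note block in gap B (y = +33 mm): on the centre line of the gap, 25 mm in front of the back wall's face, 10 mm above the desk; axes as the rack's
- gap_c (a point): the fully-home place of the centre of a note block in gap C (y = -33 mm): on the centre line of the gap, 25 mm in front of the back wall's face, 10 mm above the desk; axes as the rack's
- gap_d (a point): the fully-home place of the centre of a note block in gap D (rightmost, y = -99 mm): on the centre line of the gap, 25 mm in front of the back wall's face, 10 mm above the desk; axes as the rack's
- pointer (a joint): place of the orange pointer along the rail, in m, = its y in the rack's frame (0 at the rack's middle, growing to the left, -0.107 to 0.107). It slides with about 1 N of friction and stays where it is left. It starts at the rightmost gap
- pointer_top (a point): top middle of the orange pointer, 73 mm above the desk, over the rail (rack x = +37 mm). Its upper tab is 20 mm wide along the rail, 10 mm thick, at 57 to 73 mm above the desk; the carrier below is 24 mm wide, 18 mm thick, at 43 to 57 mm; a short nose points forward over the gap
- note_block: loose bright green block of notes, 50x50 mm and 20 mm high, 25 to 45 g, flat on the desk between robot and rack; origin at the centre of its underside
- eraser: bystander: white eraser with blue sleeve, 23x52x13 mm, lying in the leftmost gap
- cup: bystander: white plastic cup, 72 mm wide, 83 mm tall, upright
- yellow_pad: bystander: yellow note pad 76x76x12 mm on the near left
- stapler: bystander: red and black stapler 34x131x46 mm
- mouse: bystander: black mouse 104x60x37 mm
- pen_green: bystander: pen 142 mm long lying right of the rack
- marker_fore: bystander: black marker 135 mm long lying behind the rack
Not all that is in view belongs to the job. Several things have the shape of the note_block; the one meant has the colours described above.

How it is judged:
By the outcome, as a careful person would: the job done as asked, in the order asked, and still so for the second after the job is handed in, with the robot touching nothing.
It also fails if it takes over 58 s, if anything falls off the work surface, if the arm or the gripper's body presses on something with over 40 N, if the wrist force passes 120 N, or if a joint passes its speed limit or range.

### The arm

A 6-joint arm with a two-finger parallel gripper is mounted at the origin on the work surface; the furniture and walls round the work are solid. World frame = base frame: x ahead of the robot, y to its left, z up, the work surface at z = 0. Lengths are in mm, angles in rad, forces in N, time in s.
With the tool pointing down it reaches from about 275 to 1000 mm from the base axis. Payload 8.4 kg.
Tool frame: the origin (TCP) lies at the very end of the fingers, on their centre line; the grasp point (between the pads) lies 19 mm behind it (r.pinch_z is the distance from the TCP to the grasp point, in mm); z points along the fingers, y is the line along which they close (so a half turn about z gives the same grasp; the last joint's range is limited). The gripper opens to 85 mm and grips with 20 to 120 N. Pads are 22 mm wide; open, the fingers measure 114 mm over their backs; the gripper's body (76 mm by 85 mm) begins 54 mm behind the grasp point. The pads swing forward as they close: fully open they stand 13 mm farther back than shut.
Start: joints at [1.127, 0.353, 1.633, -0, 1.155, -0.002], TCP at [267.228, 564.993, 231.281] pointing down, gripper open.
Joint ranges: [-2.63, 2.63], [-0.92, 2.1], [0.06, 2.66], [-1.3, 4.44], [0, 2.69], [-3.02, 3.02]. Speed limits (rad/s): [2.22, 2.22, 2.79, 3.14, 3.14, 3.14].

### API

Orientations are given as [roll, pitch, yaw] about the fixed x, y, z axes, in that order (R = Rz(yaw) Ry(pitch) Rx(roll)).
In Python, from rig import r gives the robot as it stands.
- The arm moves only by the tool carry_out, never from a script. Its argument "series" is a list of rows, each a list of 7 numbers: the turn, a rotation vector about the tool's x, y, z as a fraction of full scale, then the shift along the tool's x, y, z as a fraction of full scale, then the gripper command: -1 is fully open, 1 is shut, values between are in proportion. A call has 1 to 8 rows; each row is the pose to reach, as a shift and turn from the pose commanded when the call began, along the tool's axes at that moment, turning the shorter way round; what a row does not reach only later rows make up. Full scale, the value 1, is 0.25 m for a shift and pi rad for a turn. A row lasts 1/8 s, in which the tool goes at most 62.5 mm and 10.7 degrees, less where a joint would pass 70% of its speed; a pose out of reach is approached as far as the arm can. A call with a number of a shift or a turn outside -1 to 1 is refused whole. A call with a gripper value outside its range is refused whole. The fingers move at their own pace and stop on an object; "force" is the grip in N (left out, the last holds). Time passes only in rows, so rows that repeat a pose let the fingers close. It gives the time, the measured TCP pose, the force, the opening and the grip force at its end, in the units of the state.
- r.sense(): the state, without advancing time (a new reading comes with each control period).
- r.grab_frame(name): name is "scene" or "top" or "wrist"; returns the picture (400x640x3 uint8, red, green, blue); there is no depth.
- r.get_calibration(name): a dict with "K" (3x3 intrinsics, pixels), "pose" (4x4, takes a point from camera to world coordinates). Camera axes: x right, y up, looking along -z (the intrinsics and any distortion apply to the point x, -y, -z); pixel columns grow to the right and rows downward; lengths in mm; the calibration is good to about 2 mm. A picture is of the moment at which its call begins: read the wrist's pose just before it. get_calibration takes no time and is no camera call; for the wrist camera it gives the pose at the moment of the call.
- r.sign_off(): hands the job in; it is judged then, once.
Trained networks look in the newest picture that a camera, given by its name, has taken for a name from the list of things; names that differ only in an ending like _2 or _b are one class to them, and where a whole thing is asked for, a point or a joint stands for the part that bears it (a point fixed in the world has none). Each returns a list of dicts, best first, with "score" (0 to 1); they miss things now and then, are a little off and sometimes report something else, mostly with a low value. They report only what shows in the picture. A call takes as long as a camera call. They do not tell look-alikes from the thing itself.
- r.silhouettes(camera, label): "region" (400x640 bool, what is visible of it) and "position" ([row, column] in pixels, amid what is visible of it).
The state is a dict: "clock": time; "qpos": joint angles; "qvel": joint speeds; "joint_efforts": joint torques, N m; "eef_pos": TCP position; "tcp_rot": TCP orientation; "contact_force": force on the tool from outside, world axes, zero at the start; "wrist_torque": the same for the moment, N m; "opening": opening from 0.0 (shut) to 1.0 (fully open); "grasp_force": force on a finger pad.
Only numpy, scipy, OpenCV 4.12 (cv2) and the standard library are available. Lean on these libraries where they do the work, as an engineer would, in place of code of your own. Each camera call takes 0.05 s, during which the arm holds its last target. There are 200 camera calls.

## Working session

There is one attempt and no reset: what is moved stays moved. The work goes in short steps, Python scripts to look and compute and a tool call to move; the robot and the scene stay as the last step left them, time stands still between calls to the robot, and variables do not carry over. Pictures are saved under pics/ and viewed, at most 10 in all, crops included, and the job is handed in when it is done.

Besides the shell and the picture viewer there is one more tool, called by a JSON object that holds its "method" and its "body", one argument or row to a line. carry_out: Moves the arm, as the interface text tells. Its arguments: {"type":"object","properties":{"series":{"type":"array"},"force":{"type":"number"}},"required":["series"]}

```bash
ls; mkdir -p pics
python3 - <<'E'
from rig import r
import cv2
for n in ("scene","top"):
    cv2.imwrite(f"pics/{n}0.png", r.grab_frame(n)[:,:,::-1])
    c=r.get_calibration(n); print(n,c["K"],c["pose"].round(3) if hasattr(c["pose"],"round") else c["pose"], [k for k in c])
s=r.sense(); print(s)
E
```

```text
pics
scene [[361.5283919    0.         320.04051411]
 [  0.         361.5283919  197.41150497]
 [  0.           0.           1.        ]] [[ 8.49000e-01  2.75000e-01 -4.52000e-01  1.48870e+02]
 [-5.29000e-01  4.26000e-01 -7.34000e-01 -6.61047e+02]
 [-1.00000e-02  8.62000e-01  5.07000e-01  5.12746e+02]
 [ 0.00000e+00  0.00000e+00  0.00000e+00  1.00000e+00]] ['K', 'pose']
top [[485.22395254   0.         314.42571244]
 [  0.         485.22395254 203.56561641]
 [  0.           0.           1.        ]] [[ 2.500000e-02  9.810000e-01 -1.920000e-01  3.011160e+02]
 [-1.000000e+00  2.500000e-02 -2.000000e-03 -2.816900e+01]
 [ 3.000000e-03  1.920000e-01  9.810000e-01  1.201065e+03]
 [ 0.000000e+00  0.000000e+00  0.000000e+00  1.000000e+00]] ['K', 'pose']
{'clock': 0.1, 'qpos': array([ 1.12657770e+00,  3.53620565e-01,  1.63406109e+00, -4.16221071e-05,
        1.15516688e+00, -2.38000322e-03]), 'qvel': array([-0.00071151, -0.00313655, -0.00122477,  0.00086872,  0.00063826,
        0.00167852]), 'joint_efforts': array([-1.21189038e-03, -6.06353116e+01, -3.42821324e+01, -2.00804411e-04,
        3.98071294e-03,  5.87985852e-06]), 'eef_pos': array([267.07159162, 564.6002911 , 230.61014286]), 'tcp_rot': array([-3.14033668e+00,  3.50682420e-05,  2.69977088e+00]), 'contact_force': array([ 0.03476817, -0.54117409, -0.28724528]), 'wrist_torque': array([0.03470836, 0.01555483, 0.05057539]), 'grasp_force': 0.0, 'opening': 1.0036064097697792}
```

View pics/top0.png

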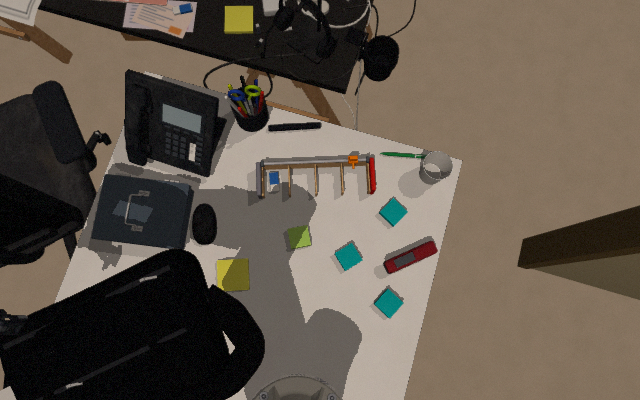

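View pics/scene0.png

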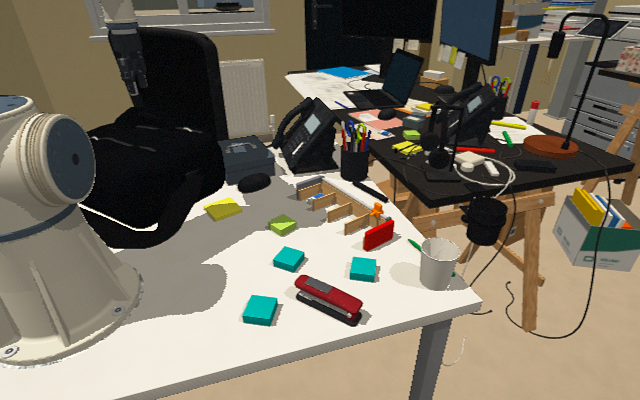

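The red end plate is on the right (top view, ~372,175) and the pointer is at the rightmost gap (353,160). Third from red is therefore gap B, between the dividers at columns 291 and 317. The note block candidates are the lime-green one at (299,237) and teal ones at (392,211), (348,256) and (389,302). The yellow pad at (233,274) is larger. The one at (299,237) is the green block, which I'll confirm in a crop.

```bash
cat > h.py <<'E'
import numpy as np, cv2
from rig import r
def ray(cam,uv,z,c=None):
    c=c or r.get_calibration(cam); K=np.array(c["K"]);P=np.array(c["pose"])
    uv=np.atleast_2d(uv).astype(float)
    d=np.c_[(uv[:,0]-K[0,2])/K[0,0],-(uv[:,1]-K[1,2])/K[1,1],-np.ones(len(uv))]@P[:3,:3].T
    o=P[:3,3]; return o+d*((z-o[2])/d[:,2])[:,None]
def proj(cam,p,c=None):
    c=c or r.get_calibration(cam); K=np.array(c["K"]);P=np.array(c["pose"])
    q=(np.atleast_2d(p)-P[:3,3])@P[:3,:3]
    return np.c_[K[0,0]*q[:,0]/-q[:,2]+K[0,2],K[1,1]*-q[:,1]/-q[:,2]+K[1,2]]
E
python3 - <<'E'
from h import *
im=r.grab_frame("top")
cv2.imwrite("pics/crop1.png",cv2.resize(im[130:320,220:450],None,fx=3,fy=3,interpolation=cv2.INTER_CUBIC)[:,:,::-1])
for n,z in (("note_block",20),("red_end",52),("grey_end",52),("pointer",73),("rack",44)):
    for s in r.silhouettes("top",n)[:5]:
        m=s["region"].astype(np.uint8); v,u=np.nonzero(m)
        if len(u)<5: continue
        rc=cv2.minAreaRect(np.c_[u,v].astype(np.float32))
        print(n,round(s["score"],2),np.round(s["position"]),len(u),np.round(rc[0],1),np.round(rc[1],1),round(rc[2],1),im[v,u].mean(0).round(),ray("top",[rc[0]],z).round(1))
        if n!="note_block": print(ray("top",cv2.boxPoints(rc),z).round(1).tolist())
E
```

```text
note_block 0.88 [257. 348.] 427 [348.2 255.8] [20.5 21.1] 56.3 [  9. 125. 120.] [[ 405.1 -111.5   20. ]]
note_block 0.87 [209. 391.] 387 [392.5 212. ] [19.1 20.5] 45.0 [  6. 123. 118.] [[ 516.1 -219.7   20. ]]
note_block 0.83 [238. 298.] 417 [298.8 236.8] [21.  20.2] 77.9 [100. 117.  52.] [[448.5  10.   20. ]]
note_block 0.66 [304. 387.] 471 [388. 303.] [22.6 21.2] 45.0 [ 10. 122. 117.] [[ 295.3 -207.7   20. ]]
red_end 0.54 [174. 372.] 179 [372.  175.5] [33.   5.7] 85.9 [135.  20.  16.] [[ 599.7 -165.1   52. ]]
[[640.6, -155.1, 52.0], [642.0, -169.1, 52.0], [559.3, -174.9, 52.0], [557.9, -161.1, 52.0]]
grey_end 0.65 [179. 259.] 198 [258.5 179.5] [35.  5.] 90.0 [83. 77. 78.] [[582.4 111.5  52. ]]
[[626.3, 119.7, 52.0], [626.7, 107.4, 52.0], [539.0, 103.4, 52.0], [538.7, 115.5, 52.0]]
grey_end 0.5 [162. 353.] 97 [352.5 161. ] [12.  9.] 90.0 [160.  79.  10.] [[ 635.1 -117.    52. ]]
[[650.1, -105.8, 52.0], [650.7, -127.9, 52.0], [620.1, -128.2, 52.0], [619.5, -106.1, 52.0]]
pointer 0.71 [130. 291.] 352 [293.6 126.6] [ 7.7 51.2] 86.1 [29. 28. 29.] [[712.3  29.5  73. ]]
[[716.0, 92.8, 73.0], [728.3, -31.9, 73.0], [708.7, -33.7, 73.0], [696.4, 90.7, 73.0]]
pointer 0.43 [162. 350.] 121 [352.8 159.2] [11.3 12. ] 45.0 [149.  81.  23.] [[ 633.3 -115.9   73. ]]
[[632.2, -96.0, 73.0], [654.1, -116.3, 73.0], [634.5, -135.8, 73.0], [612.7, -115.5, 73.0]]
rack 0.96 [169. 315.] 1328 [315.5 176.3] [ 38.8 108.8] 87.1 [114.  90.  68.] [[596.1 -27.1  44. ]]
[[634.9, 110.7, 44.0], [656.1, -158.0, 44.0], [557.8, -163.2, 44.0], [537.2, 101.4, 44.0]]
rack 0.72 [179. 258.] 164 [258.5 179.5] [33.  5.] 90.0 [85. 78. 80.] [[584.3 112.5  44. ]]
[[626.0, 120.6, 44.0], [626.4, 108.3, 44.0], [543.1, 104.4, 44.0], [542.8, 116.6, 44.0]]
```

View pics/crop1.png

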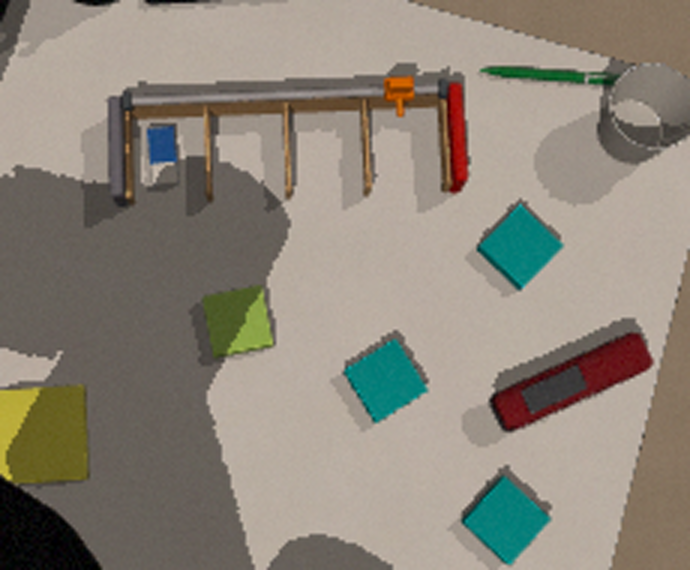

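The crop shows the lime-green block (about 238,322 in the crop, 299,237 in the full image), unlike the three teal look-alikes. The orange pointer is in the rightmost gap beside the red plate. Next I'll move to a lookout over the work with the fingers shut.

{"method": "carry_out", "body": {
  "series": [
    [0,0,0,-0.884,-0.876,-0.14,1],
    [0,0,0,-0.884,-0.876,-0.14,1],
    [0,0,0,-0.884,-0.876,-0.14,1],
    [0,0,0,-0.884,-0.876,-0.14,1],
    [0,0,0,-0.884,-0.876,-0.14,1],
    [0,0,0,-0.884,-0.876,-0.14,1]
  ]
}}

```text
clock: 1.15
eef_pos: [374.6, 269.4, 267.0]
tcp_rot: [3.141, 0.001, 2.695]
contact_force: [-0.5, -0.1, 0.2]
opening: -0.0
grasp_force: 0.0
```

{"method": "carry_out", "body": {
  "series": [
    [0,0,-0.16,-0.884,-0.876,-0.14,1],
    [0,0,-0.16,-0.884,-0.876,-0.14,1],
    [0,0,-0.16,-0.884,-0.876,-0.14,1],
    [0,0,-0.16,-0.884,-0.876,-0.14,1],
    [0,0,-0.16,-0.884,-0.876,-0.14,1],
    [0,0,-0.16,-0.884,-0.876,-0.14,1],
    [0,0,-0.16,-0.884,-0.876,-0.14,1]
  ]
}}

```text
clock: 2.02
eef_pos: [480.3, -20.7, 301.3]
tcp_rot: [3.141, 0.0, -3.083]
contact_force: [-0.0, -0.6, -0.1]
opening: 0.002
grasp_force: 0.0
```

Run:
```python
from h import *
s=r.sense(); print(s["clock"],s["eef_pos"],s["tcp_rot"],s["qpos"].round(2))
c=r.get_calibration("wrist"); im=r.grab_frame("wrist")
np.savez("w1.npz",K=c["K"],P=c["pose"],im=im); print(np.array(c["K"]).round(1),np.array(c["pose"]).round(2))
cv2.imwrite("pics/w1.png",im[:,:,::-1])
```

```text
2.025 [480.34001287 -20.7012183  301.31428763] [ 3.14147616e+00  4.31227621e-04 -3.08307609e+00] [-0.05  0.06  1.85  0.    1.24 -1.68]
[[290.6   0.  321.1]
 [  0.  290.6 199.6]
 [  0.    0.    1. ]] [[-6.0000e-02 -9.5000e-01 -3.1000e-01  3.9942e+02]
 [ 1.0000e+00 -6.0000e-02 -2.0000e-02 -2.4310e+01]
 [-0.0000e+00 -3.1000e-01  9.5000e-01  4.4438e+02]
 [ 0.0000e+00  0.0000e+00  0.0000e+00  1.0000e+00]]
```

View pics/w1.png

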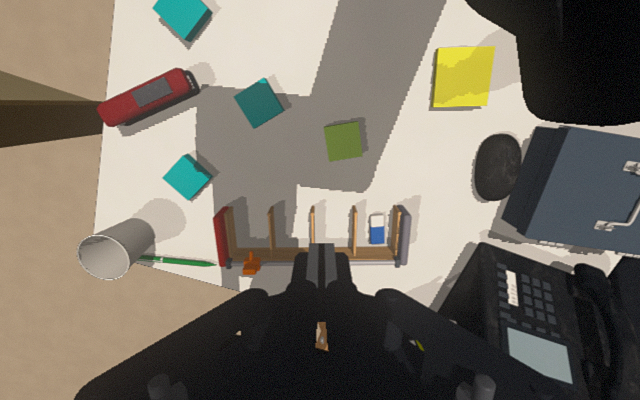

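The wrist view looks 180° turned: red plate at (222,235), pointer (251,264), green block (344,141), dividers at columns 228/271/313/354/398. I'll fit the poses using both cameras.

```bash
cat > fit.py <<'E'
from h import *
from scipy.optimize import minimize
def box(c,s,yaw):  # c=centre underside
    g=np.array([[i,j,k] for i in(-.5,.5) for j in(-.5,.5) for k in(0,1)])*s
    R=np.array([[np.cos(yaw),-np.sin(yaw),0],[np.sin(yaw),np.cos(yaw),0],[0,0,1]])
    return g@R.T+c
def hullmask(cam,c,P):
    S=4; h=cv2.convexHull(((proj(cam,P,c)+.5)*S).astype(np.float32)).astype(np.int32)
    m=np.zeros((400*S,640*S),np.uint8); cv2.fillConvexPoly(m,h,1)
    return cv2.resize(m.astype(np.float32),(640,400),interpolation=cv2.INTER_AREA)
def fit(obs,boxes,x0,d0):
    """obs: (cam,calib,mask,key)"""
    def cost(p):
        e=0
        for cam,c,m,k in obs:
            h=hullmask(cam,c,boxes(p,k)); e+=1-np.minimum(h,m).sum()/np.maximum(h,m).sum()
        return e/len(obs)
    x0=np.array(x0,float); sim=np.vstack([x0]+[x0+np.eye(len(x0))[i]*d0[i] for i in range(len(x0))])
    o=minimize(cost,x0,method="Nelder-Mead",options=dict(initial_simplex=sim,xatol=.05,fatol=1e-4,maxiter=200))
    return o.x,o.fun
def rackbox(s):
    def f(p,k):
        y=p[2]; o=np.array([p[0],p[1],0]); d=np.array([-np.sin(y),np.cos(y),0])
        return box(o+d*(-140*s if k=="red" else 140*s),[84,12,52],y)
    return f
blk=lambda p,k: box([p[0],p[1],0],[50,50,20],p[2])
def green(im):
    h=cv2.cvtColor(im,cv2.COLOR_RGB2HSV); m=cv2.inRange(h,(31,90,40),(50,255,255))
    n,l,st,ce=cv2.connectedComponentsWithStats(m); i=1+np.argmax(st[1:,4]); return (l==i).astype(np.float32),ce[i],st[i]
def orange(im):
    h=cv2.cvtColor(im,cv2.COLOR_RGB2HSV); m=cv2.inRange(h,(7,190,110),(16,255,255))
    n,l,st,ce=cv2.connectedComponentsWithStats(m); i=1+np.argmax(st[1:,4]); return (l==i),ce[i],st[i]
E
python3 - <<'E'
from fit import *
z=np.load("w1.npz"); cw=dict(K=z["K"],pose=z["P"]); ct=r.get_calibration("top")
it=r.grab_frame("top"); iw=z["im"]
for nm,cams in (("top",[("top",ct,it)]),("wrist",[("wrist",cw,iw)])):
    cam,c,im=cams[0]; obs=[]
    r.grab_frame("wrist") if cam=="wrist" else 0
    for k in("red","grey"):
        L=r.silhouettes(cam,k+"_end")
        if L: print(cam,k,[(round(s["score"],2),np.round(s["position"])) for s in L[:2]]); obs.append((cam,c,L[0]["region"].astype(np.float32),k))
    print("rack",fit(obs,rackbox(1),[591,-27,.06],[5,5,.04]))
    m,ce,st=green(im); print("green",ce,st); print("blk",fit([(cam,c,m,0)],blk,[448,10,.17],[5,5,.08]))
    m,ce,st=orange(im); print("orange",ce,st, ray(cam,[ce],65,c))
E
```

```text
top red [(0.55, array([173., 371.])), (0.24, array([178., 368.]))]
rack (array([ 5.97403553e+02, -2.78133585e+01,  4.94866922e-02]), np.float64(0.3135073781013489))
green [298.79761905 236.80238095] [288 225  23  24 420]
blk (array([4.49914093e+02, 1.03485751e+01, 2.21055237e-01]), np.float64(0.05468970537185669))
orange [174.63157895  30.        ] [170  28  10   5  19] [[967.51222091 343.33125915  65.        ]]
wrist red [(0.85, array([239., 217.]))]
wrist grey [(0.72, array([233., 399.]))]
rack (array([ 5.97241109e+02, -2.81862567e+01,  6.69603261e-02]), np.float64(0.4164714515209198))
green [343.00749376 140.78018318] [ 324  121   38   40 1201]
blk (array([4.50067033e+02, 1.00039963e+01, 2.10361510e-01]), np.float64(0.05339711904525757))
orange [251.6344086 261.       ] [244 252  16  19  93] [[ 626.55141558 -114.07978819   65.        ]]
```

Run:
```python
from fit import *
z=np.load("w1.npz"); cw=dict(K=z["K"],pose=z["P"]); ct=r.get_calibration("top")
it=r.grab_frame("top")
def ov(cam,c,im,x0,x1,y0,y1,S,p):
    o=cv2.resize(im[y0:y1,x0:x1],None,fx=S,fy=S,interpolation=cv2.INTER_CUBIC)[:,:,::-1].copy()
    d=lambda a,b,col: cv2.line(o,*[tuple(int(v) for v in ((q+.5-[x0,y0])*S)) for q in proj(cam,W([a,b]),c)],col,1)
    R=np.array([[np.cos(p[2]),-np.sin(p[2]),0],[np.sin(p[2]),np.cos(p[2]),0],[0,0,1]])
    W=lambda P:np.array(P,float)@R.T+[p[0],p[1],0]
    for y in(-132,-66,0,66,132): d([-40,y,34],[34,y,34],(255,0,255))
    d([34,-134,44],[34,134,44],(255,255,0))
    for y in(-134,-146,134,146):d([-42,y,52],[42,y,52],(0,255,0))
    d([-42,-146,52],[-42,-134,52],(0,255,0)); d([42,-146,52],[42,-134,52],(0,255,0)); d([-42,146,52],[-42,134,52],(0,255,0))
    return o
p=[596,-27.5,.062]
a=ov("wrist",cw,z["im"],205,420,195,275,3.6,p); b=ov("top",ct,it,250,385,145,205,5.7,p)
w=min(a.shape[1],b.shape[1]); cv2.imwrite("pics/ov1.png",np.vstack([a[:,:w],b[:,:w]])[:600]); print(a.shape,b.shape)
```

```text
(288, 774, 3) (342, 770, 3)
```

View pics/ov1.png

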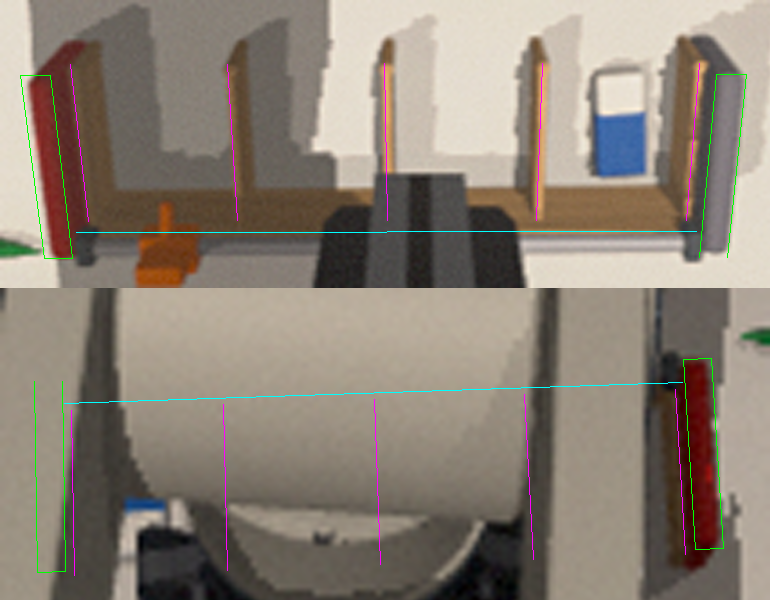

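The overlay agrees with the rack to about 2 mm: rack ≈ (596, -27, yaw 0.062), pointer at about y = -88, green block at (450, 10, yaw 0.215). Next the fingertip goes beside the pointer, at rack (37,-125), z 62.

{"method": "carry_out", "body": {
  "series": [
    [0,0,0,-0.61,-0.55,0.76,1],
    [0,0,0,-0.61,-0.55,0.76,1],
    [0,0,0,-0.61,-0.55,0.76,1],
    [0,0,0,-0.61,-0.55,0.76,1],
    [0,0,0,-0.61,-0.55,0.76,1],
    [0,0,0,-0.61,-0.55,0.76,1],
    [0,0,0,-0.61,-0.55,0.955,1],
    [0,0,0,-0.61,-0.55,0.955,1]
  ]
}}

```text
clock: 3.42
eef_pos: [637.2, -146.4, 60.6]
tcp_rot: [3.14, -0.006, -3.08]
contact_force: [-0.4, -0.6, -0.9]
opening: -0.005
grasp_force: 0.0
```

Run:
```python
from fit import *
s=r.sense(); print(s["clock"],s["eef_pos"],s["tcp_rot"],s["contact_force"])
c=r.get_calibration("wrist"); im=r.grab_frame("wrist")
cv2.imwrite("pics/w2.png",im[:,:,::-1]); m,ce,st=orange(im); print(ce,st,ray("wrist",[ce],65,c))
```

```text
3.425 [ 637.21207351 -146.4435683    60.61029329] [ 3.13976459 -0.005627   -3.08009232] [-0.3648078  -0.64169132 -0.93500017]
[367.72852761 247.69478528] [349 223  41  53 652] [[ 627.60980123 -121.12322562   65.        ]]
```

View pics/w2.png

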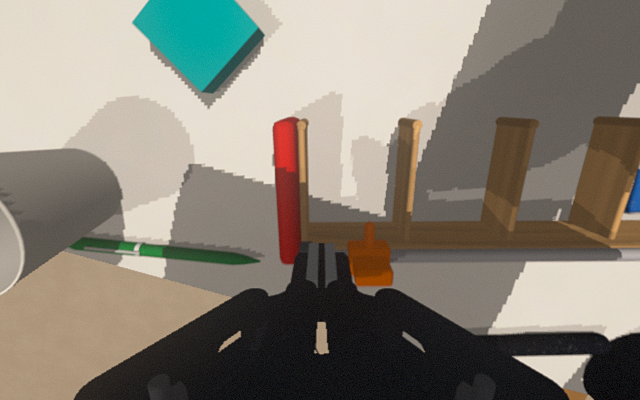

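The fingertip stands just right of the pointer (tip columns 292–350, tab from 349), with the red plate left of it at (287,190). Sliding along rail +y.

{"method": "carry_out", "body": {
  "series": [
    [0,0,0,0,0.08,0,1],
    [0,0,0,0,0.18,0,1],
    [0,0,0,0,0.28,0,1],
    [0,0,0,0,0.38,0,1],
    [0,0,0,0,0.44,0,1],
    [0,0,0,0,0.48,0,1],
    [0,0,0,0,0.48,0,1]
  ]
}}

```text
clock: 4.35
eef_pos: [632.8, -27.3, 62.7]
tcp_rot: [3.141, 0.0, -3.08]
contact_force: [0.2, 0.4, -0.4]
opening: -0.003
grasp_force: 0.0
```

```bash
cat > look.py <<'E'
from fit import *
import sys
p=[596,-27,.062]
Ri=np.array([[np.cos(p[2]),np.sin(p[2]),0],[-np.sin(p[2]),np.cos(p[2]),0],[0,0,1]])
rk=lambda w:(np.asarray(w)-[p[0],p[1],0])@Ri.T
s=r.sense(); print(s["clock"],s["eef_pos"].round(1),"rack",rk(s["eef_pos"]).round(1),s["tcp_rot"].round(3),s["contact_force"].round(1))
c=r.get_calibration("wrist"); im=r.grab_frame("wrist")
np.savez(sys.argv[1]+".npz",K=c["K"],P=c["pose"],im=im)
cv2.imwrite(f"pics/{sys.argv[1]}.png",im[:,:,::-1]); m,ce,st=orange(im); print("orange",ce,st,rk(ray("wrist",[ce],62,c)).round(1))
m,ce,st=green(im); print("green",ce,st)
E
python3 look.py w3
```

```text
4.35 [632.8 -27.3  62.7] rack [36.7 -2.6 62.7] [ 3.141  0.    -3.08 ] [ 0.2  0.4 -0.4]
orange [364.27177508 250.38202867] [ 342  214   43   63 1814] [[32.8 22.4 62. ]]
green [ 79.  247.5] [ 79 247   1   2   2]
```

View pics/w3.png

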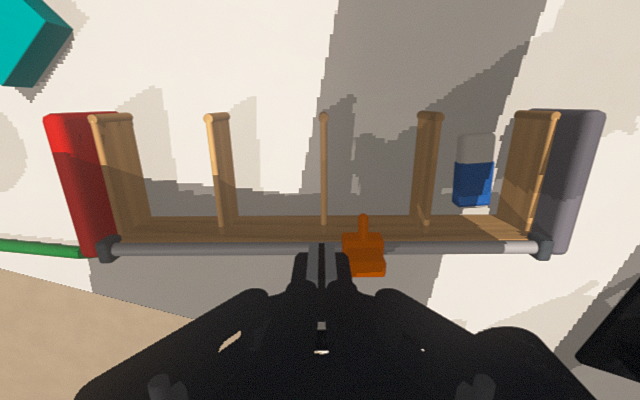

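Pointer is moving well (nose tip at 363,215), with the middle divider's nose at (324,115), neighbours at (217,117) and (430,115). Checking the scale with these features.

Run:
```python
from fit import *
z=np.load("w3.npz"); c=dict(K=z["K"],pose=z["P"]); im=z["im"]
p=[596,-27,.062]
Ri=np.array([[np.cos(p[2]),np.sin(p[2]),0],[-np.sin(p[2]),np.cos(p[2]),0],[0,0,1]])
rk=lambda w:(np.asarray(w)-[p[0],p[1],0])@Ri.T
for row in (150,):  # divider top edges by brightness profile
    pass
print("noses",rk(ray("wrist",[[217,116],[324,114],[430,114],[324,195]],34,c)).round(1).tolist())
m,ce,st=orange(im)
for v in (216,222,228,240,250,260,266,272):
    u=np.nonzero(m[v])[0]; print(v,u.min(),u.max(),[rk(ray("wrist",[[u.min()-.5,v],[u.max()+.5,v]],zz,c))[:,1].round(1).tolist() for zz in(50,73)])
```

```text
noses [[-37.5, -60.7, 34.0], [-38.6, 0.1, 34.0], [-38.6, 60.2, 34.0], [9.5, 0.3, 34.0]]
216 359 367 [[20.0, 25.2], [16.8, 21.3]]
222 358 367 [[19.6, 25.4], [16.5, 21.4]]
228 358 367 [[19.7, 25.6], [16.6, 21.6]]
240 342 382 [[10.6, 34.8], [8.8, 29.5]]
250 343 382 [[11.3, 35.3], [9.4, 29.9]]
260 350 383 [[15.7, 36.3], [13.2, 30.8]]
266 351 384 [[16.5, 37.2], [13.8, 31.5]]
272 352 384 [[17.2, 37.5], [14.5, 31.8]]
```

{"method": "carry_out", "body": {
  "series": [
    [0,0,0,0,0.03,0,1],
    [0,0,0,0,0.044,0,1],
    [0,0,0,0,0.044,0,1],
    [0,0,0,0,0.044,0,1]
  ]
}}

```text
clock: 4.9
eef_pos: [632.1, -17.2, 62.4]
tcp_rot: [3.141, -0.0, -3.081]
contact_force: [-0.7, -0.1, -1.6]
opening: 0.0
grasp_force: 0.0
```

```bash
cat > ptr.py <<'E'
from fit import *
import sys
z=np.load(sys.argv[1]+".npz"); c=dict(K=z["K"],pose=z["P"]); im=z["im"]
p=[596,-27,.062]
Ri=np.array([[np.cos(p[2]),np.sin(p[2]),0],[-np.sin(p[2]),np.cos(p[2]),0],[0,0,1]])
rk=lambda w:(np.asarray(w)-[p[0],p[1],0])@Ri.T
m,ce,st=orange(im)
for v in range(st[1],st[1]+st[3],5):
    u=np.nonzero(m[v])[0]
    if len(u): print(v,u.min(),u.max(),[rk(ray("wrist",[[u.min()-.5,v],[u.max()+.5,v]],zz,c))[:,1].round(1).tolist() for zz in(50,57,73)])
E
python3 look.py w4; python3 ptr.py w4
```

```text
4.9 [632.1 -17.2  62.4] rack [36.6  7.5 62.4] [ 3.141 -0.    -3.081] [-0.7 -0.1 -1.6]
orange [363.47896803 250.3707235 ] [ 341  214   44   63 1783] [[32.7 32.  62. ]]
green [ 62. 248.] [ 62 248   1   1   1]
214 361 363 [[31.2, 32.9], [30.2, 31.8], [27.9, 29.4]]
219 357 366 [[29.0, 34.8], [28.1, 33.6], [26.0, 31.0]]
224 357 366 [[29.2, 35.0], [28.2, 33.8], [26.1, 31.1]]
229 357 366 [[29.3, 35.1], [28.4, 33.9], [26.2, 31.2]]
234 341 378 [[20.0, 42.3], [19.5, 40.8], [18.3, 37.3]]
239 341 381 [[20.1, 44.3], [19.6, 42.7], [18.4, 39.0]]
244 341 382 [[20.1, 45.1], [19.6, 43.4], [18.5, 39.7]]
249 342 381 [[20.8, 44.7], [20.3, 43.1], [19.0, 39.4]]
254 347 381 [[23.9, 44.9], [23.2, 43.3], [21.7, 39.6]]
259 350 382 [[25.8, 45.7], [25.0, 44.1], [23.3, 40.3]]
264 350 383 [[25.9, 46.6], [25.1, 44.9], [23.4, 41.0]]
269 351 383 [[26.6, 46.8], [25.8, 45.1], [24.0, 41.2]]
274 352 383 [[27.3, 47.0], [26.5, 45.3], [24.6, 41.4]]
```

{"method": "carry_out", "body": {
  "series": [
    [0,0,0,0,0.005,0,1],
    [0,0,0,0,0.005,0,1],
    [0,0,0,0,0.005,0,1],
    [0,0,0,0,-0.06,0,1],
    [0,0,0,0,-0.06,-0.2,1],
    [0,0,0,0,-0.06,-0.5,1],
    [0,0,0,0,-0.06,-0.5,1],
    [0,0,0,0,-0.06,-0.5,1]
  ]
}}

```text
clock: 5.95
eef_pos: [633.5, -32.8, 188.4]
tcp_rot: [-3.141, 0.002, -3.081]
contact_force: [-0.9, 0.1, -0.4]
opening: 0.001
grasp_force: 0.0
```

```bash
python3 look.py w5; python3 ptr.py w5
```

```text
5.95 [633.5 -32.8 188.4] rack [ 37.   -8.1 188.4] [-3.141e+00  2.000e-03 -3.081e+00] [-0.9  0.1 -0.4]
orange [361.39039666 187.64718163] [350 167  24  33 479] [[33.4 31.6 62. ]]
green [377.64313124  11.26630852] [ 351    0   58   28 1303]
167 361 362 [[31.5, 33.5], [30.6, 32.5], [28.4, 30.2]]
172 360 363 [[30.8, 34.7], [29.8, 33.7], [27.7, 31.3]]
177 359 364 [[30.0, 35.9], [29.1, 34.9], [27.0, 32.4]]
182 350 372 [[21.2, 44.2], [20.5, 42.9], [18.9, 40.0]]
187 350 373 [[21.3, 45.5], [20.6, 44.2], [19.0, 41.2]]
192 350 373 [[21.5, 45.8], [20.8, 44.5], [19.2, 41.5]]
197 351 373 [[22.7, 46.1], [21.9, 44.7], [20.3, 41.7]]
```

Pointer now at ≈ +32.5 to +33, the middle of gap B. Next I'll go to the left of the green block and nudge it sideways into line with gap B, which also squares it.

{"method": "carry_out", "body": {
  "series": [
    [0,0,0,0.72,0.432,0.1,1],
    [0,0,0,0.72,0.432,0.1,1],
    [0,0,0,0.72,0.432,0.1,1],
    [0,0,0,0.72,0.432,0.1,1],
    [0,0,0,0.72,0.432,0.4,1],
    [0,0,0,0.72,0.432,0.6,1],
    [0,0,0,0.72,0.432,0.71,1],
    [0,0,0,0.72,0.432,0.71,1]
  ]
}}

```text
clock: 7.0
eef_pos: [443.4, 64.2, 7.1]
tcp_rot: [-3.141, -0.008, -3.081]
contact_force: [0.6, 0.6, 1.2]
opening: 0.001
grasp_force: 0.0
```

```bash
cat >> look.py <<'E'
if st[4]>300:
    m,ce,st=green(im); b,f=fit([("wrist",c,m,0)],blk,[450,10,.2],[8,8,.1]) if len(sys.argv)<3 else fit([("wrist",c,m,0)],blk,[float(a) for a in sys.argv[2:5]],[8,8,.1])
    print("block",b.round(3),"rack",rk([b[0],b[1],0]).round(1),"rel yaw",round(b[2]-p[2],3),"1-iou",round(f,3))
E
python3 look.py w6
```

```text
7.0 [443.4  64.2   7.1] rack [-146.6  100.4    7.1] [-3.141 -0.008 -3.081] [0.6 0.6 1.2]Traceback (most recent call last):
  File "look.py", line 9, in <module>
    cv2.imwrite(f"pics/{sys.argv[1]}.png",im[:,:,::-1]); m,ce,st=orange(im); print("orange",ce,st,rk(ray("wrist",[ce],62,c)).round(1))
                                                                 ~~~~~~^^^^
  File "fit.py", line 32, in orange
    n,l,st,ce=cv2.connectedComponentsWithStats(m); i=1+np.argmax(st[1:,4]); return (l==i),ce[i],st[i]
                                                       ~~~~~~~~~^^^^^^^^^^
    return _wrapfunc(a, 'argmax', axis=axis, out=out, **kwds)
    return bound(*args, **kwds)
ValueError: attempt to get argmax of an empty sequence
```

View pics/w6.png

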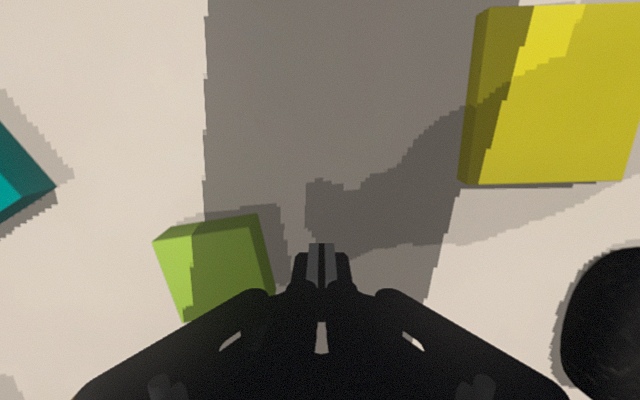

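The shut fingertips stand left of the green block (block at about 215,270 in the wrist view), clear of the yellow pad and the mouse. Pushing it right by about 28 mm of tip travel.

{"method": "carry_out", "body": {
  "series": [
    [0,0,0,0,-0.03,0,1],
    [0,0,0,0,-0.06,0,1],
    [0,0,0,0,-0.08,0,1],
    [0,0,0,0,-0.1,0,1],
    [0,0,0,0,-0.112,0,1],
    [0,0,0,0,-0.112,0,1]
  ]
}}

```text
clock: 7.8
eef_pos: [448.5, 36.6, 10.1]
tcp_rot: [-3.142, 0.0, -3.081]
contact_force: [-0.2, -0.1, -0.7]
opening: 0.001
grasp_force: 0.0
```

{"method": "carry_out", "body": {
  "series": [
    [0,0,0,0,0.05,0,1],
    [0,0,0,0.1,0.05,-0.25,1],
    [0,0,0,0.3,-0.08,-0.5,1],
    [0,0,0,0.4,-0.15,-0.5,1],
    [0,0,0,0.4,-0.15,-0.5,0.65],
    [0,0,0,0.4,-0.15,-0.5,0.65]
  ]
}}

```text
clock: 8.55
eef_pos: [351.6, -6.3, 135.2]
tcp_rot: [3.142, 0.002, -3.081]
contact_force: [0.4, 0.2, -0.4]
opening: 0.174
grasp_force: 0.0
```

```bash
sed -i 's/m,ce,st=orange(im); print.*$/pass/' look.py; python3 look.py w7 453 -3 .07
```

```text
8.55 [351.6  -6.3 135.2] rack [-242.6   35.8  135.2] [ 3.142e+00  2.000e-03 -3.081e+00] [ 0.4  0.2 -0.4]
green [321.05789111 280.14334941] [ 305  254   33   52 1451]
block [ 4.49779e+02 -1.71000e+00  1.70000e-01] rack [-144.4   34.3    0. ] rel yaw 0.108 1-iou 0.411
```

Run:
```python
from fit import *
for n in("top","scene"):
    im=r.grab_frame(n); c=r.get_calibration(n)
    for s in r.silhouettes(n,"note_block"):
        v,u=np.nonzero(s["region"]); col=im[v,u].mean(0)
        if col[0]>col[2]+15: print(n,s["score"],s["position"],len(u),col.round(),fit([(n,c,s["region"].astype(np.float32),0)],blk,[450,-2,.1],[8,8,.1]))
```

```text
top 0.71 [231.2, 304.7] 165 [76. 88. 41.] (array([ 4.51294715e+02, -1.63932193e+00,  2.44734357e-01]), np.float64(0.6290436387062073))
scene 0.81 [227.5, 281.3] 463 [108. 127.  58.] (array([ 4.50845919e+02, -4.86470655e+00,  1.68161766e-01]), np.float64(0.06154453754425049))
```

{"method": "carry_out", "body": {
  "series": [
    [0,0,0,0,-0.011,0.25,0.65],
    [0,0,0,0,-0.011,0.45,0.65],
    [0,0,0,0,-0.011,0.504,0.65],
    [0,0,0,-0.08,-0.011,0.504,0.65],
    [0,0,0,-0.16,-0.011,0.504,0.65],
    [0,0,0,-0.2,-0.011,0.504,0.65]
  ]
}}

```text
clock: 9.55
eef_pos: [402.2, -6.2, 8.5]
tcp_rot: [3.142, -0.0, -3.08]
contact_force: [-0.9, -0.2, 1.2]
opening: 0.172
grasp_force: 0.0
```

{"method": "carry_out", "body": {
  "series": [
    [0,0,0,-0.06,0,0,0.65],
    [0,0,0,-0.12,0,0,0.65],
    [0,0,0,-0.18,0,0,0.65],
    [0,0,0,-0.24,0,0,0.65],
    [0,0,0,-0.28,0,0,0.65],
    [0,0,0,-0.3,0,0,0.65],
    [0,0,0,-0.3,0,0,0.65]
  ]
}}

```text
clock: 10.42
eef_pos: [476.0, -1.9, 9.0]
tcp_rot: [-3.142, -0.0, -3.081]
contact_force: [0.5, 0.6, -0.4]
opening: 0.178
grasp_force: 0.0
```

```bash
python3 look.py w8 510 0 .07
python3 - <<'E'
from fit import *
for n in("top","scene"):
    im=r.grab_frame(n); c=r.get_calibration(n)
    for s in r.silhouettes(n,"note_block"):
        v,u=np.nonzero(s["region"]); col=im[v,u].mean(0)
        if col[0]>col[2]+15: print(n,s["score"],s["position"],len(u),col.round(),fit([(n,c,s["region"].astype(np.float32),0)],blk,[510,-2,.1],[8,8,.1]))
E
```

```text
10.425 [476.   -1.9   9. ] rack [-118.2   32.5    9. ] [-3.142 -0.    -3.081] [ 0.5  0.6 -0.4]
green [321.08377483 314.85695364] [ 298  268   47   86 3020]
block [ 5.14118e+02 -3.79600e+00  2.23000e-01] rack [-80.3  28.2   0. ] rel yaw 0.161 1-iou 0.635
scene 0.59 [222.9, 307.5] 311 [107. 127.  56.] (array([ 5.14502778e+02, -5.29198863e+00,  6.45017039e-02]), np.float64(0.2618192434310913))
```

View pics/w8.png

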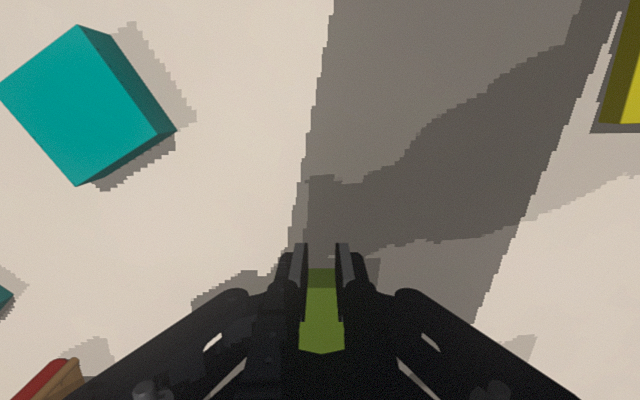

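The block's rear edge (row 268) lies square on the two fingertips. The sideways position is partly hidden, so I'll back off and look from the side before entering the gap.

{"method": "carry_out", "body": {
  "series": [
    [0,0,0,0.08,0,0,0.65],
    [0,0,0,0.08,0,-0.2,0.65],
    [0,0,0,-0.1,-0.3,-0.5,0.65],
    [0,0,0,-0.2,-0.45,-0.8,0.65],
    [0,0,0,-0.2,-0.45,-0.8,0.65],
    [0,0,0,-0.2,-0.45,-0.8,0.65],
    [0,0,0,-0.2,-0.45,-0.8,0.65]
  ]
}}

```text
clock: 11.55
eef_pos: [532.5, -111.3, 209.1]
tcp_rot: [-3.142, 0.0, -3.082]
contact_force: [0.4, 0.4, 1.1]
opening: 0.175
grasp_force: 0.0
```

```bash
python3 look.py w9 510 0 .07
```

```text
11.55 [ 532.5 -111.3  209.1] rack [-68.6 -80.2 209.1] [-3.142  0.    -3.082] [0.4 0.4 1.1]
green [415.408143   162.95382324] [ 391  141   51   45 2014]
block [ 5.12109e+02 -2.18000e-01  5.70000e-02] rack [-82.1  31.9   0. ] rel yaw -0.005 1-iou 0.055
```

Block at rack (-82, 32), square with the gap. Going back behind it.

{"method": "carry_out", "body": {
  "series": [
    [0,0,0,0.238,0.45,0,0.65],
    [0,0,0,0.238,0.45,0,0.65],
    [0,0,0,0.238,0.45,0.2,0.65],
    [0,0,0,0.238,0.45,0.4,0.65],
    [0,0,0,0.238,0.45,0.6,0.65],
    [0,0,0,0.238,0.45,0.8,0.65],
    [0,0,0,0.238,0.45,0.8,0.65]
  ]
}}

```text
clock: 12.48
eef_pos: [461.0, -1.8, 5.2]
tcp_rot: [3.141, -0.011, -3.08]
contact_force: [-1.4, -0.5, 0.4]
opening: 0.173
grasp_force: 0.0
```

{"method": "carry_out", "body": {
  "series": [
    [0,0,0,-0.06,0,0,0.65],
    [0,0,0,-0.12,0,0,0.65],
    [0,0,0,-0.18,0,0,0.65],
    [0,0,0,-0.24,0,0,0.65],
    [0,0,0,-0.3,0,0,0.65],
    [0,0,0,-0.35,0,0,0.65],
    [0,0,0,-0.37,0,0,0.65],
    [0,0,0,-0.37,0,0,0.65]
  ]
}}

```text
clock: 13.48
eef_pos: [558.8, 3.2, 8.8]
tcp_rot: [3.142, -0.0, -3.081]
contact_force: [-0.2, -0.1, -0.1]
opening: 0.179
grasp_force: 0.0
```

```bash
python3 look.py w10 600 5 .07
```

```text
13.475 [558.8   3.2   8.8] rack [-35.3  32.4   8.8] [ 3.142 -0.    -3.081] [-0.2 -0.1 -0.1]
green [321.03663366 314.91518152] [ 298  269   47   86 3030]
block [ 5.97772e+02 -1.49000e+00  1.98000e-01] rack [ 3.3 25.4  0. ] rel yaw 0.136 1-iou 0.635
```

{"method": "carry_out", "body": {
  "series": [
    [0,0,0,-0.014,0,0,0.65],
    [0,0,0,-0.026,0,0,0.65],
    [0,0,0,-0.026,0,0,0.65]
  ]
}}

```text
clock: 13.9
eef_pos: [565.6, 3.6, 9.1]
tcp_rot: [-3.142, 0.0, -3.081]
contact_force: [-0.2, 0.5, 0.1]
opening: 0.174
grasp_force: 0.0
```

{"method": "carry_out", "body": {
  "series": [
    [0,0,0,-0.006,0,0,0.65],
    [0,0,0,-0.006,0,0,0.65]
  ]
}}

```text
clock: 14.15
eef_pos: [566.8, 3.7, 9.0]
tcp_rot: [3.142, 0.0, -3.081]
contact_force: [-0.5, -0.2, 1.0]
opening: 0.176
grasp_force: 0.0
```

{"method": "carry_out", "body": {
  "series": [
    [0,0,0,-0.006,0,0,0.65],
    [0,0,0,-0.006,0,0,0.65]
  ]
}}

```text
clock: 14.4
eef_pos: [568.3, 3.7, 9.0]
tcp_rot: [-3.142, 0.0, -3.081]
contact_force: [0.5, -0.0, 0.4]
opening: 0.174
grasp_force: 0.0
```

{"method": "carry_out", "body": {
  "series": [
    [0,0,0,-0.004,0,0,0.65],
    [0,0,0,-0.004,0,0,0.65]
  ]
}}

```text
clock: 14.65
eef_pos: [568.4, 3.8, 8.9]
tcp_rot: [3.142, -0.002, -3.081]
contact_force: [-3.5, -0.6, 2.7]
opening: 0.171
grasp_force: 2.1
```

Contact with the back wall (force rises, tip stalls). One more small press to confirm, then back off and look from the side.

{"method": "carry_out", "body": {
  "series": [
    [0,0,0,-0.004,0,0,0.65],
    [0,0,0,-0.004,0,0,0.65]
  ]
}}

```text
clock: 14.9
eef_pos: [568.4, 3.8, 8.7]
tcp_rot: [3.142, -0.003, -3.081]
contact_force: [-6.3, -0.8, 4.2]
opening: 0.179
grasp_force: 3.6
```

{"method": "carry_out", "body": {
  "series": [
    [0,0,0,0.05,0,0,0.65],
    [0,0,0,0.2,0,0,0.65],
    [0,0,0,0.3,0,-0.2,0.65],
    [0,0,0,0.3,-0.2,-0.45,0.65],
    [0,0,0,0.2,-0.4,-0.7,0.65],
    [0,0,0,0.1,-0.5,-0.9,0.65],
    [0,0,0,0.1,-0.5,-0.9,0.65],
    [0,0,0,0.1,-0.5,-0.9,0.65]
  ]
}}

```text
clock: 15.9
eef_pos: [555.1, -123.8, 236.6]
tcp_rot: [-3.14, 0.006, -3.082]
contact_force: [-0.5, 0.5, -0.5]
opening: 0.177
grasp_force: 0.0
```

```bash
python3 look.py w11 603 6 .06; python3 ptr.py w11
```

```text
15.9 [ 555.1 -123.8  236.6] rack [-46.8 -94.1 236.6] [-3.14   0.006 -3.082] [-0.5  0.5 -0.5]
green [415.43881857 208.53656821] [ 396  190   41   39 1422]
block [6.03246e+02 6.55800e+00 4.10000e-02] rack [ 9.3 33.   0. ] rel yaw -0.021 1-iou 0.143
225 423 425 [[31.1, 34.8], [28.5, 32.1], [22.5, 25.9]]
230 422 425 [[30.6, 35.6], [28.0, 32.9], [22.0, 26.6]]
235 413 425 [[20.2, 36.3], [17.8, 33.6], [12.3, 27.3]]
240 414 419 [[22.1, 29.6], [19.7, 27.0], [14.1, 21.1]]
245 414 434 [[22.8, 49.3], [20.4, 46.2], [14.7, 39.3]]
250 420 435 [[31.1, 51.4], [28.5, 48.3], [22.5, 41.3]]
```

View pics/w11.png

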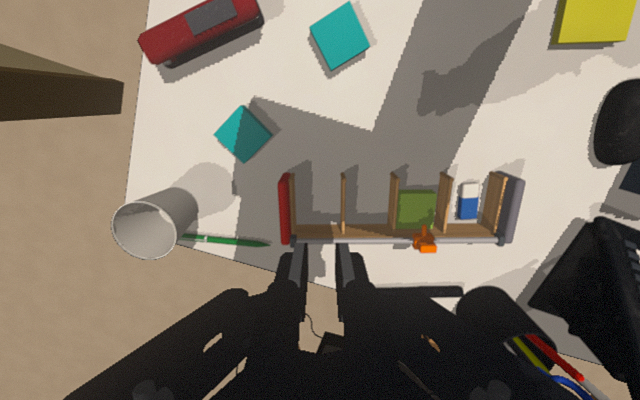

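The green block sits in gap B (417,208), against the back wall, at rack (9.3, 33.0) versus the ideal (9, 33). The pointer stands over the same gap at (425,240), y ≈ 33. The eraser and everything else are undisturbed and the arm is clear, so I'm handing in.

```bash
python3 -c "
from rig import r
print(r.sign_off())"
```

```text
the job is handed in; nothing more can be done
None
```

I slid the orange pointer to the middle of the third gap from the red end, then pushed the green block fully home in that gap. By the final camera check both are within about 1 mm of target, and the job was handed in at about 16 s on the robot's clock with nothing else moved.

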